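Level the screw foot of an upturned shelf riser

TASK

The little shelf riser lies upside down on the worktop because it rocks: one of its four screw feet is screwed in too far. Unscrew that knurled foot (anticlockwise seen from above) until its sole is level with the other three, then let go. Leave the other three feet as they are set, the riser where it lies, upside down, and the things round it standing.

Things in the scene. Friction and masses are not known exactly. Their poses are not given: they have to be found in the camera images.
- riser: Upturned shelf riser, loose, 2.5 kg: an oak board 290 x 170 x 20 mm flat on the worktop, four upright steel legs (27 mm across, 70 mm long), each ending in a threaded stud with a screw foot on it. Origin: centre of the board's underside, on the worktop; z up, x along its length. Leg axes at x = +-110, y = +-58 mm. It may lie turned any way.
- foot_low_top (a point): Centre of the top face of a screw foot: plain grey knurled metal collar, grippable side 46 mm across and 21 mm high, with a 37 mm black rubber sole on top; 26 mm high in all. This is the low foot, screwed in too far: 6 to 11.5 mm lower than the others. At riser x = +110, y = +58 mm. Nothing stands above it.
- foot_low (a joint): Turn of the low foot on its stud, rad; grows anticlockwise seen from above. 0 = level with the others, starts at -4.8 to -2.6, stops at -6.2 and +4.5. Right-hand coarse thread: the foot rises 15 mm per full turn (2.39 mm per rad) and a gripper that turns it must rise with it. Friction 0.06 N m: it stays where it is left.
- foot_b_top (a point): Centre of the top face of a screw foot: plain grey knurled metal collar, grippable side 46 mm across and 21 mm high, with a 37 mm black rubber sole on top; 26 mm high in all. Correctly set: top face 134 mm above the underside of the board. At riser x = +110, y = -58 mm.
- foot_c_top (a point): Centre of the top face of a screw foot: plain grey knurled metal collar, grippable side 46 mm across and 21 mm high, with a 37 mm black rubber sole on top; 26 mm high in all. Correctly set: top face 134 mm above the underside of the board. At riser x = -110, y = -58 mm.
- foot_d_top (a point): Centre of the top face of a screw foot: plain grey knurled metal collar, grippable side 46 mm across and 21 mm high, with a 37 mm black rubber sole on top; 26 mm high in all. Correctly set: top face 134 mm above the underside of the board. At riser x = -110, y = +58 mm.
- spice_a: Glass spice jar with black cap, 41 mm across, 105 mm high, standing near the riser (bystander). Origin: centre of its underside.
- spice_b: Second spice jar, like the first (bystander). Origin: centre of its underside.
- mug: Brown glazed mug, 80 mm across, 98 mm high, with a handle (bystander). Origin: centre of its underside.
- tumbler: Tall clear glass tumbler, 70 mm across, 124 mm high (bystander). Origin: centre of its underside. Behind and to the right of it a wall cabinet hangs over the back of the worktop, its underside 0.47 m up and its nearest corner about 0.58 m from the robot's base axis: keep the arm clear of it.

How it is judged:
By the outcome, as a careful person would: the job done as asked, in the order asked, and still so for the second after the job is handed in, with the robot touching nothing.
It also fails if it takes over 51 s, if anything falls off the work surface, if the arm or the gripper's body presses on something with over 40 N, if the wrist force passes 120 N, or if a joint passes its speed limit or range.

ROBOT

A 6-joint arm with a two-finger parallel gripper is mounted at the origin on a cart in front of the work surface, level with it; the furniture and walls round the work are solid. World frame = base frame: x ahead of the robot, y to its left, z up, the work surface at z = 0. Lengths are in m, angles in rad, forces in N, time in s.
With the tool pointing down it reaches from about 0.3 to 0.875 m from the base axis. Payload 6.4 kg.
Tool frame: the origin (TCP) lies midway between the tips of the shut fingers; the grasp point (between the pads) lies 19 mm behind it (ctrl.pinch_z is the distance from the TCP to the grasp point, in m); z points along the fingers, y is the line along which they close (so a half turn about z gives the same grasp; the last joint's range is limited). The gripper opens to 85 mm and grips with 20 to 120 N. Pads are 22 mm wide; open, the fingers measure 114 mm over their backs; the gripper's body (76 mm by 85 mm) begins 54 mm behind the grasp point. The pads swing forward as they close: fully open they stand 13 mm farther back than shut.
Start: joints at [1.061, 0.181, 1.607, -0, 1.354, -0.206], TCP at [0.172, 0.549, 0.231] pointing down, gripper open.
Joint ranges: [-2.99, 2.99], [-0.89, 2.07], [0.3, 2.58], [-1.14, 4.28], [0, 2.63], [-3.12, 3.12]. Speed limits (rad/s): [2.57, 2.57, 3.01, 3.14, 3.14, 3.14].

INTERFACE

Orientations are given as a unit quaternion [w, x, y, z].
In Python, from bench import ctrl gives the robot as it stands.
- The arm moves only by the tool apply_moves, never from a script. Its argument "moves" is a list of rows, each an object with "jaw": the opening, from 0 (shut) to 1 (fully open); "offset": the shift along the tool's x, y, z in mm, a list of three; "rot": the turn, a rotation vector about the tool's x, y, z in degrees, a list of three. In form: [{"jaw": jaw, "offset": [dx, dy, dz], "rot": [ax, ay, az]}, ...]. A call has exactly 5 rows; each row shifts and turns the commanded pose from where the row before left it, along the tool's axes as they then stand; what a row does not reach is not made up. A row lasts 1/8 s, in which the tool goes at most 62.5 mm and 10.7 degrees, less where a joint would pass 70% of its speed; a pose out of reach is approached as far as the arm can. A call is refused whole if a number of a shift passes 62.5 or a number of a turn 10.7, either way. A call with a gripper value outside its range is refused whole. The fingers move at their own pace and stop on an object; the grip force is fixed at half the most. Time passes only in rows, so rows that do not move let the fingers close, or fill a call up. It gives the time, the measured TCP pose, the force, the opening and the grip force at its end, in the units of the state.
- ctrl.get_obs(): the state, without advancing time (a new reading comes with each control period).
- ctrl.camera(name): name is "side" or "top"; returns (picture, depth): 420x560x3 uint8, red, green, blue; 420x560 float32, m along the optical axis (not along the pixel's ray), 0 where there is no reading.
- ctrl.camera_params(name): a dict with "K" (3x3 intrinsics, pixels), "cam_to_world" (4x4, takes a point from camera to world coordinates). Camera axes: x right, y down, z forward; pixel columns grow to the right and rows downward; lengths in m; the calibration is good to about 2 mm. A picture is of the moment at which its call begins. camera_params takes no time and is no camera call.
- ctrl.hand_in(): hands the job in; it is judged then, once.
Trained networks look in the newest picture that a camera, given by its name, has taken for a name from the list of things; names that differ only in an ending like _2 or _b are one class to them, and where a whole thing is asked for, a point or a joint stands for the part that bears it (a point fixed in the world has none). Each returns a list of dicts, best first, with "score" (0 to 1); they miss things now and then, are a little off and sometimes report something else, mostly with a low value. They report only what shows in the picture. A call takes as long as a camera call.
- ctrl.outline_of(camera, target): "region" (420x560 bool, what is visible of it) and "position" ([column, row] in pixels, amid what is visible of it).
The state is a dict: "time_s": time; "q": joint angles; "dq": joint speeds; "joint_efforts": joint torques, N m; "eef_pos": TCP position; "eef_rot": TCP orientation; "wrist_force": force on the tool from outside, world axes, zero at the start; "torque": the same for the moment, N m; "opening": opening from 0.0 (shut) to 1.0 (fully open); "grasp_force": force on a finger pad.
Only numpy, scipy, OpenCV 4.12 (cv2) and the standard library are available. Lean on these libraries where they do the work, as an engineer would, in place of code of your own. Each camera call takes 0.05 s, during which the arm holds its last target. There are 200 camera calls.

## Working session

There is one attempt and no reset: what is moved stays moved. The work goes in short steps, Python scripts to look and compute and a tool call to move; the robot and the scene stay as the last step left them, time stands still between calls to the robot, and variables do not carry over. Pictures are saved under pics/ and viewed, at most 10 in all, crops included, and the job is handed in when it is done.

Besides the shell and the picture viewer there is one more tool, called as name([rows], argument=value, ...), one row to a line, values as JSON. apply_moves: Moves the arm, as the interface text tells. Its arguments: {"type":"object","properties":{"moves":{"type":"array"}},"required":["moves"]}

```bash
mkdir -p pics
cat > h.py <<'E'
import numpy as np, cv2
from bench import ctrl
def shot(n):
    im,d=ctrl.camera(n); p=ctrl.camera_params(n); K=np.array(p["K"]);T=np.array(p["cam_to_world"])
    v,u=np.indices(d.shape)
    P=np.stack([(u-K[0,2])/K[0,0]*d,(v-K[1,2])/K[1,1]*d,d],-1)@T[:3,:3].T+T[:3,3]
    P[d==0]=np.nan
    return im,d,P,K,T
def save(im,f): cv2.imwrite("pics/"+f,cv2.cvtColor(im,cv2.COLOR_RGB2BGR))
E
python3 - <<'E'
from h import *
np.set_printoptions(precision=4,suppress=True)
ims=[]
for n in("top","side"):
    im,d,P,K,T=shot(n); save(im,n+"0.png"); print(n,T[:3,3],T[:3,2])
    for t in("foot_low_top","spice_a","mug","tumbler","riser"):
        for r in ctrl.outline_of(n,t)[:6]:
            m=r["region"]; q=P[m]; q=q[~np.isnan(q[:,0])]
            if len(q)==0: print(t,"nodata");continue
            zt=np.percentile(q[:,2],95); s=q[q[:,2]>zt-.004]
            print(t,round(r["score"],2),np.round(r["position"]),len(q),"top",s.mean(0),"mid",(s.min(0)+s.max(0))/2,zt)
print(ctrl.get_obs())
E
```

```text
top [0.3604 0.1296 1.4435] [ 0.0908 -0.0132 -0.9958]
foot_low_top 0.54 [230. 243.] 266 top [0.3919 0.2602 0.1244] mid [0.3915 0.2595 0.1266] 0.12619248634942748
spice_a 0.88 [161. 267.] 310 top [0.3299 0.4314 0.1066] mid [0.3298 0.4324 0.1075] 0.10824090418198443
spice_a 0.63 [203. 280.] 273 top [0.2934 0.3322 0.1061] mid [0.2923 0.3325 0.1074] 0.10797978345822265
mug 0.89 [359. 238.] 816 top [ 0.4092 -0.0774  0.0969] mid [ 0.41   -0.0851  0.0982] 0.09670905244671557
mug 0.63 [252. 147.] 223 top [0.6316 0.1988 0.135 ] mid [0.6338 0.2013 0.1364] 0.13686083178103134
tumbler 0.65 [400. 206.] 743 top [ 0.4921 -0.193   0.123 ] mid [ 0.4904 -0.1905  0.1256] 0.12289006270098282
tumbler 0.64 [253. 148.] 246 top [0.632  0.1986 0.135 ] mid [0.6351 0.2013 0.1364] 0.13679034577911425
tumbler 0.21 [202. 281.] 293 top [0.2933 0.3324 0.1061] mid [0.2923 0.3325 0.1074] 0.10797978345822265
riser 0.92 [242. 199.] 6451 top [0.5492 0.2206 0.1328] mid [0.5183 0.2288 0.1354] 0.13218242500150268
side [ 0.0644 -0.7454  0.6688] [ 0.3802  0.7647 -0.5204]
foot_low_top 0.66 [222. 187.] 144 top [0.3913 0.2576 0.
[... 356 characters left out ...]
5062938
tumbler 0.96 [329. 275.] 1429 top [ 0.4911 -0.1891  0.1233] mid [ 0.4903 -0.1891  0.1236] 0.12376710643189621
riser 0.86 [260. 209.] 3695 top [0.5515 0.2042 0.1337] mid [0.5256 0.2253 0.1335] 0.13199578037276125
{'time_s': 0.6, 'q': array([ 1.0607,  0.1808,  1.607 , -0.    ,  1.3538, -0.2063]), 'dq': array([-0.0006,  0.0002,  0.0002,  0.0002, -0.0004,  0.0004]), 'joint_efforts': array([ -0.001 , -44.4596, -35.1517,  -0.0003,   0.001 ,  -0.    ]), 'eef_pos': array([0.172 , 0.5487, 0.2313]), 'eef_rot': array([0.    , 0.1513, 0.9885, 0.    ]), 'wrist_force': array([-0.0778, -0.1784, -0.2404]), 'torque': array([ 0.0051,  0.038 , -0.0154]), 'grasp_force': 0.0, 'opening': 0.99810739794294}
```

Run:
```python
from h import *
np.set_printoptions(precision=4,suppress=True)
for n in("top","side"):
    im,d,P,K,T=shot(n)
    m=((P[...,2]>.117)&(P[...,2]<.15)&(P[...,0]<.75)).astype(np.uint8)
    c,l,s,_=cv2.connectedComponentsWithStats(m)
    print(n)
    for i in range(1,c):
        if s[i,4]>25:
            q=P[l==i]; print(s[i],q.mean(0),"mid",(np.percentile(q,2,0)+np.percentile(q,98,0))/2,"z",np.median(q[:,2]))
a=cv2.resize(cv2.imread("pics/top0.png")[100:320,120:440],None,fx=2.5,fy=2.5)
cv2.imwrite("pics/t1.png",a)
```

```text
top
[243 140  18  18 250] [0.6318 0.1992 0.131 ] mid [0.6325 0.2001 0.1298] z 0.13113349656615902
[398 140   7   7  33] [ 0.6467 -0.1823  0.1448] mid [ 0.6465 -0.1828  0.1412] z 0.14570941584309516
[528 145  32  34 255] [ 0.6076 -0.5539  0.1335] mid [ 0.6059 -0.5552  0.1339] z 0.1324606963779582
[451 157  55  32 310] [ 0.5584 -0.37    0.1331] mid [ 0.573  -0.384   0.1336] z 0.132697847211257
[427 169   8   7  30] [ 0.572  -0.2564  0.145 ] mid [ 0.5726 -0.2562  0.1417] z 0.1463296413512255
[276 170  18  18 256] [0.5551 0.1131 0.1311] mid [0.5559 0.1126 0.1286] z 0.13160717046252757
[389 192  28  27  90] [ 0.4941 -0.1938  0.1225] mid [ 0.4905 -0.1897  0.1235] z 0.1221282989402559
[184 203  19  18 262] [0.4689 0.3447 0.1307] mid [0.4694 0.345  0.1289] z 0.13093625511471074
[ 72 229  63  71 914] [0.337  0.5413 0.1306] mid [0.3349 0.565  0.1334] z 0.1276767435592796
[219 234  17  17 222] [0.3924 0.2592 0.1221] mid [0.3928 0.2592 0.1223] z 0.12215311309414634
[299 370  37  23 169] [0.0562 0.0336 0.1328] mid [0.0521 0.0304 0.1333] z 0.13217682432224143
side
[  0 104 120  22 796] [-0.0534  1
[... 631 characters left out ...]
[285 189  15  12 152] [0.551  0.1043 0.1302] mid [0.5529 0.1077 0.128 ] z 0.13176534864093958
[382 230  17  21 162] [ 0.6502 -0.2076  0.1377] mid [ 0.6461 -0.2139  0.1338] z 0.14061050349043608
[123 247   7  11  29] [0.0727 0.0255 0.1313] mid [0.0731 0.0254 0.1329] z 0.13088673932266048
[316 249  31  22 214] [ 0.4919 -0.19    0.1222] mid [ 0.4903 -0.1897  0.122 ] z 0.12239110954537297
[ 377  255  118   71 2170] [ 0.5891 -0.4016  0.1338] mid [ 0.6053 -0.3677  0.1336] z 0.133882051389636
[  54  260   80   41 1064] [ 0.0002 -0.0559  0.1334] mid [-0.     -0.0523  0.1335] z 0.13298918445061608
[ 493  275   40  145 1311] [ 0.6187 -0.5417  0.1339] mid [ 0.6362 -0.5244  0.1334] z 0.13455279133676956
```

View pics/t1.png

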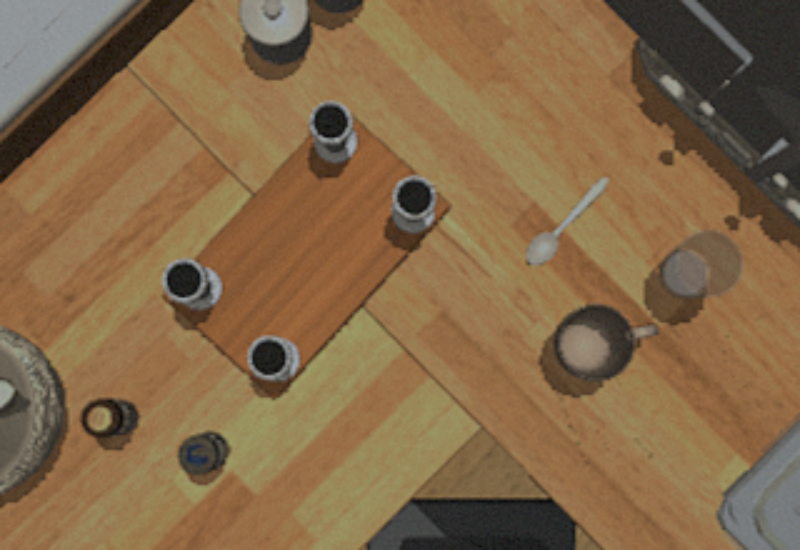

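View pics/side0.png

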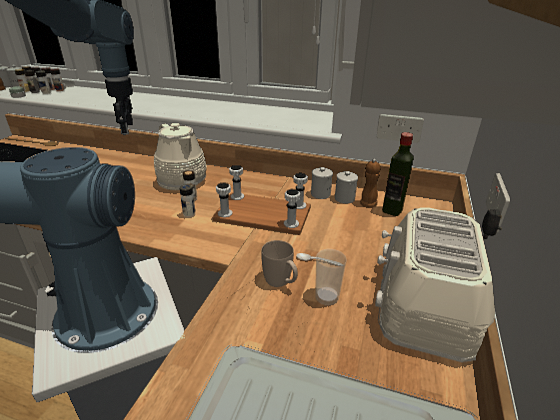

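The top view shows the riser with four black soles. The low foot is at about full-frame (228,243). The jars are at (161,267) and (203,280), the mug at (359,238) and the tumbler at (400,206), and nothing is above the foot. The side view agrees: the low foot is at about (223,187) and the arm is clear of it. Leg spacings of 0.22 and 0.115 m match the given sizes. Next I'll refine the sole centres and heights.

```bash
cat >> h.py <<'E'
G=dict(low=(.3924,.2592),b=(.4689,.3447),c=(.6318,.1992),d=(.5551,.1131))
L=dict(low=(.11,.058),b=(.11,-.058),c=(-.11,-.058),d=(-.11,.058))
def soles(n,hlow=.125):
    im,d,P,K,T=shot(n); g=im.max(2).astype(int); out={}
    for k,(x,y) in G.items():
        r=np.hypot(P[...,0]-x,P[...,1]-y)
        m=(r<.03)&(P[...,2]>.112)&(P[...,2]<.15)&(g<70)
        c,l,s,ce=cv2.connectedComponentsWithStats(m.astype(np.uint8))
        i=1+np.argmax(s[1:,4]); q=P[l==i]; u,v=ce[i]
        e=cv2.erode((l==i).astype(np.uint8),np.ones((3,3)))>0
        h=hlow if k=="low" else .134
        ray=T[:3,:3]@np.array([(u-K[0,2])/K[0,0],(v-K[1,2])/K[1,1],1]); 
        X=T[:3,3]+ray*(h-T[2,3])/ray[2]
        out[k]=(X[:2],np.median(P[e][:,2]) if e.sum()>4 else np.nan,s[i,4],e.sum())
    A=[];B=[]
    for k in("b","c","d","low"):
        a,b=L[k]; X=out[k][0]; A+=[[a,-b,1,0],[b,a,0,1]]; B+=list(X)
    sol,*_=np.linalg.lstsq(np.array(A),np.array(B),rcond=None)
    return out,sol,np.array(A)@sol-B
E
python3 - <<'E'
from h import *
np.set_printoptions(precision=4,suppress=True)
for n in("top","side"):
    o,s,r=soles(n); print(n)
    for k in o: print(k,*o[k])
    print("scale",np.hypot(s[0],s[1]),"yaw",np.arctan2(s[1],s[0]),"c",s[2:],"res",r)
    print("low fit",s[0]*.11-s[1]*.058+s[2],s[1]*.11+s[0]*.058+s[3])
print(ctrl.get_obs()["time_s"])
E
```

```text
top
low [0.3908 0.2578] 0.12292430905610363 140 91
b [0.468  0.3443] 0.13257210783284956 141 92
c [0.6319 0.1981] 0.13223234947477502 135 77
d [0.5544 0.1121] 0.1329734109170726 138 81
scale 0.9974032217331608 yaw 2.412900272911775 c [0.5113 0.2281] res [-0.      0.     -0.0003  0.0001  0.0002 -0.0002  0.0001  0.0001]
low fit 0.39092594471494924 0.2579809595252991
side
low [0.3904 0.2573] 0.12558040973443974 47 17
b [0.4699 0.3466] 0.13560173458462066 46 19
c [0.6337 0.2007] 0.1356328944149343 52 22
d [0.5554 0.1119] 0.13563607288061896 52 19
scale 1.0044578831444757 yaw 2.41661041562256 c [0.5124 0.2291] res [-0.0016 -0.0006 -0.     -0.0012  0.001   0.0004  0.0007  0.0015]
low fit 0.39102110644806165 0.25880189260709036
0.8
```

apply_moves([
  {"jaw":1,"offset":[-40,-29,0],"rot":[0,0,0]},
  {"jaw":1,"offset":[-45,-32,0],"rot":[0,0,0]},
  {"jaw":1,"offset":[-45,-32,0],"rot":[0,0,0]},
  {"jaw":1,"offset":[-45,-32,0],"rot":[0,0,0]},
  {"jaw":1,"offset":[-45,-32,0],"rot":[0,0,0]},
])

```text
time_s: 1.42
eef_pos: [0.3359, 0.3317, 0.2316]
eef_rot: [0.0, 0.151, 0.989, 0.0]
wrist_force: [1.2, 0.0, -0.6]
opening: 1.0
grasp_force: 0.0
```

apply_moves([
  {"jaw":1,"offset":[-40,-28,0],"rot":[0,0,0]},
  {"jaw":1,"offset":[-36,-26,0],"rot":[0,0,0]},
  {"jaw":1,"offset":[0,0,0],"rot":[0,0,10]},
  {"jaw":1,"offset":[0,0,0],"rot":[0,0,10]},
  {"jaw":1,"offset":[0,0,0],"rot":[0,0,10]},
])

```text
time_s: 2.05
eef_pos: [0.3915, 0.2586, 0.2314]
eef_rot: [0.0, 0.405, 0.914, 0.0]
wrist_force: [0.1, -0.5, -0.3]
opening: 1.001
grasp_force: 0.0
```

```bash
cat > st.py <<'E'
from h import *
np.set_printoptions(precision=4,suppress=True)
from scipy.spatial.transform import Rotation as Ro
o=ctrl.get_obs(); w=o["eef_rot"]; R=Ro.from_quat([w[1],w[2],w[3],w[0]]).as_matrix()
print(o["time_s"],o["q"],o["eef_pos"],o["opening"],o["grasp_force"],o["wrist_force"]); print("tool z",R[:,2],"to (.391,.258,.086) in tool mm",1000*R.T@(np.array([.391,.258,.086])-o["eef_pos"]),"yaw",np.degrees(np.arctan2(R[1,0],R[0,0])))
E
python3 st.py
```

```text
2.05 [ 0.3298 -0.0626  1.8632  0.      1.3408 -0.4071] [0.3915 0.2586 0.2314] 1.0008970583018792 0.0 [ 0.0675 -0.5383 -0.2504]
tool z [ 0.0002  0.0001 -1.    ] to (.391,.258,.086) in tool mm [ -0.0421  -0.7971 145.3997] yaw 132.22627401562963
```

apply_moves([
  {"jaw":1,"offset":[0,0,0],"rot":[0,0,10]},
  {"jaw":1,"offset":[0,0,0],"rot":[0,0,10]},
  {"jaw":1,"offset":[0,0,0],"rot":[0,0,10]},
  {"jaw":1,"offset":[0,0,0],"rot":[0,0,10]},
  {"jaw":1,"offset":[0,0,0],"rot":[0,0,10]},
])

```text
time_s: 2.68
eef_pos: [0.3914, 0.2588, 0.2314]
eef_rot: [0.0, 0.753, 0.658, 0.0]
wrist_force: [0.2, -1.0, 0.2]
opening: 0.995
grasp_force: 0.0
```

apply_moves([
  {"jaw":1,"offset":[0,0,0],"rot":[0,0,10]},
  {"jaw":1,"offset":[0,0,0],"rot":[0,0,10]},
  {"jaw":1,"offset":[0,0,0],"rot":[0,0,10]},
  {"jaw":1,"offset":[0,0,0],"rot":[0,0,10]},
  {"jaw":1,"offset":[0,0,0],"rot":[0,0,10]},
])

```text
time_s: 3.3
eef_pos: [0.3914, 0.2588, 0.2314]
eef_rot: [0.0, 0.961, 0.278, 0.0]
wrist_force: [0.3, 0.5, 0.8]
opening: 1.001
grasp_force: 0.0
```

apply_moves([
  {"jaw":1,"offset":[0,0,0],"rot":[0,0,10]},
  {"jaw":1,"offset":[0,0,0],"rot":[0,0,10]},
  {"jaw":1,"offset":[0,0,0],"rot":[0,0,10]},
  {"jaw":1,"offset":[0,0,0],"rot":[0,0,10]},
  {"jaw":1,"offset":[0,0,0],"rot":[0,0,10]},
])

```text
time_s: 3.92
eef_pos: [0.3913, 0.2588, 0.2314]
eef_rot: [-0.0, 0.988, -0.154, 0.0]
wrist_force: [0.9, -0.2, 0.0]
opening: 0.997
grasp_force: 0.0
```

apply_moves([
  {"jaw":1,"offset":[0,0,0],"rot":[0,0,10]},
  {"jaw":1,"offset":[0,0,0],"rot":[0,0,10]},
  {"jaw":1,"offset":[0,0,0],"rot":[0,0,10]},
  {"jaw":1,"offset":[0,0,0],"rot":[0,0,10]},
  {"jaw":1,"offset":[0,0,20],"rot":[0,0,0]},
])

```text
time_s: 4.55
eef_pos: [0.3926, 0.2593, 0.2127]
eef_rot: [-0.001, 0.877, -0.481, 0.001]
wrist_force: [-0.0, -0.4, 0.1]
opening: 1.002
grasp_force: 0.0
```

```bash
python3 st.py
```

```text
4.55 [ 0.3305 -0.0431  1.8838  0.      1.2969  2.9052] [0.3926 0.2593 0.2127] 1.0021201174295638 0.0 [-0.0461 -0.4457  0.1443]
tool z [ 0.0038  0.0013 -1.    ] to (.391,.258,.086) in tool mm [  0.089    2.5097 126.6807] yaw -57.51528012475831
```

apply_moves([
  {"jaw":1,"offset":[0,0.7,25],"rot":[0,0,0]},
  {"jaw":1,"offset":[0,0,25],"rot":[0,0,0]},
  {"jaw":1,"offset":[0,0,20],"rot":[0,0,0]},
  {"jaw":1,"offset":[0,0,10],"rot":[0,0,0]},
  {"jaw":1,"offset":[0,0,0],"rot":[0,0,0]},
])

```text
time_s: 5.18
eef_pos: [0.3904, 0.2583, 0.131]
eef_rot: [0.0, 0.877, -0.48, -0.0]
wrist_force: [-0.7, 0.1, 0.4]
opening: 1.0
grasp_force: 0.0
```

```bash
python3 st.py
python3 - <<'E'
from h import *
im=shot("top")[0]; im2=shot("side")[0]
a=cv2.resize(im[190:290,180:290],None,fx=4,fy=4); b=cv2.resize(im2[120:220,170:280],None,fx=4,fy=4)
save(np.vstack([a,b])[:,:,:][:800] if 0 else np.hstack([a[:,:400],b[:,:400]]),"d1.png")
E
```

```text
5.175 [0.3301 0.0626 1.9584 0.     1.1217 2.9028] [0.3904 0.2583 0.131 ] 1.0001154495638593 0.0 [-0.7012  0.1476  0.3655]
tool z [-0.001  -0.0003 -1.    ] to (.391,.258,.086) in tool mm [ 0.588  -0.3354 44.9697] yaw -57.40634965532345
```

View pics/d1.png

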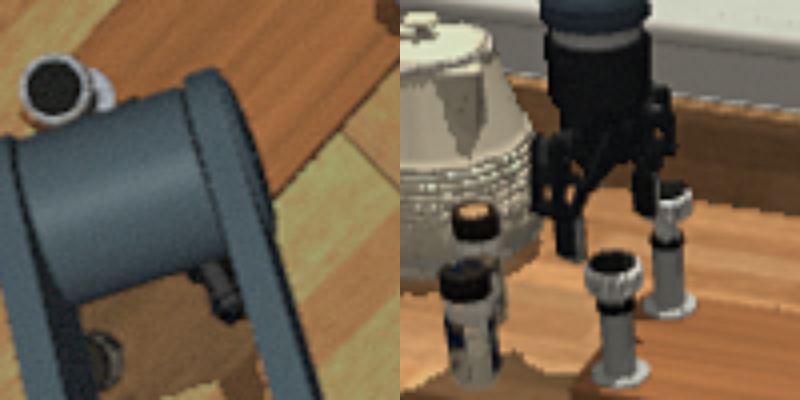

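The side crop shows the open fingers straddling the low foot. Its sole is at crop (613,262), with finger tips near (573,258) and (648,212). I'll go down and grip.

apply_moves([
  {"jaw":1,"offset":[0.5,-0.3,15],"rot":[0,0,0]},
  {"jaw":1,"offset":[0,0,15],"rot":[0,0,0]},
  {"jaw":1,"offset":[0,0,10],"rot":[0,0,0]},
  {"jaw":1,"offset":[0,0,5],"rot":[0,0,0]},
  {"jaw":1,"offset":[0,0,0],"rot":[0,0,0]},
])

```text
time_s: 5.9
eef_pos: [0.391, 0.2581, 0.0858]
eef_rot: [0.0, 0.877, -0.48, -0.0]
wrist_force: [-0.0, -0.1, -0.4]
opening: 0.996
grasp_force: 0.0
```

apply_moves([
  {"jaw":0.65,"offset":[0,0,0],"rot":[0,0,0]},
  {"jaw":0.6,"offset":[0,0,0],"rot":[0,0,0]},
  {"jaw":0.57,"offset":[0,0,0],"rot":[0,0,0]},
  {"jaw":0.54,"offset":[0,0,0],"rot":[0,0,0]},
  {"jaw":0.5,"offset":[0,0,0],"rot":[0,0,0]},
])

```text
time_s: 6.52
eef_pos: [0.3928, 0.2589, 0.0874]
eef_rot: [-0.001, 0.877, -0.48, 0.001]
wrist_force: [2.4, 4.0, 3.7]
opening: 0.524
grasp_force: 60.4
```

```bash
python3 st.py
```

```text
6.525 [0.3294 0.1368 1.9824 0.0005 1.0188 2.9019] [0.3928 0.2589 0.0874] 0.5244657802092203 60.42121946811676 [2.3893 3.9603 3.6569]
tool z [ 0.0033  0.0015 -1.    ] to (.391,.258,.086) in tool mm [-0.2085  1.9679  1.4018] yaw -57.412235893820814
```

apply_moves([
  {"jaw":0.4,"offset":[0,-1.5,-1],"rot":[0,0,0]},
  {"jaw":0.4,"offset":[0,0,-0.2],"rot":[0,0,-5]},
  {"jaw":0.4,"offset":[0,0,-0.4],"rot":[0,0,-10]},
  {"jaw":0.4,"offset":[0,0,-0.4],"rot":[0,0,-10]},
  {"jaw":0.4,"offset":[0,0,-0.4],"rot":[0,0,-10]},
])

```text
time_s: 7.15
eef_pos: [0.3936, 0.2599, 0.089]
eef_rot: [-0.001, 0.981, -0.192, 0.001]
wrist_force: [5.6, 7.0, -0.3]
opening: 0.521
grasp_force: 61.1
```

```bash
python3 st.py; python3 -c "
from h import *
print(ctrl.get_obs()['torque'])"
```

```text
7.15 [0.3303 0.1369 1.9782 0.0014 1.0235 2.2863] [0.3936 0.2599 0.089 ] 0.5207232010926744 61.11903369426727 [ 5.6111  6.952  -0.3253]
tool z [ 0.0024  0.0021 -1.    ] to (.391,.258,.086) in tool mm [-1.7114  2.7334  3.0206] yaw -22.11657463785722
[ 1.17398671 -0.86695887 -0.08861888]
```

apply_moves([
  {"jaw":0.4,"offset":[0.8,-2,0],"rot":[0,0,0]},
  {"jaw":0.4,"offset":[0,0,-0.4],"rot":[0,0,-10]},
  {"jaw":0.4,"offset":[0,0,-0.4],"rot":[0,0,-10]},
  {"jaw":0.4,"offset":[0,0,-0.4],"rot":[0,0,-10]},
  {"jaw":0.4,"offset":[0,0,0],"rot":[0,0,0]},
])

```text
time_s: 7.78
eef_pos: [0.3938, 0.261, 0.0901]
eef_rot: [-0.0, 0.998, 0.065, -0.0]
wrist_force: [-0.3, 5.8, 5.3]
opening: 0.52
grasp_force: 61.7
```

```bash
python3 st.py
python3 - <<'E'
from h import *
print(ctrl.get_obs()['torque'])
for n in("side","top"):
    im=shot(n)[0]
    if n=="side": save(cv2.resize(im[120:240,170:330],None,fx=5,fy=5),"g1.png")
E
```

```text
7.775 [0.3327 0.1389 1.9734 0.0011 1.0295 1.7733] [0.3938 0.261  0.0901] 0.5200105074821623 61.723535656929016 [-0.2526  5.767   5.2814]
tool z [-0.0005  0.0009 -1.    ] to (.391,.258,.086) in tool mm [-3.1544  2.6551  4.0547] yaw 7.427386105738133
[0.89966251 0.02573607 0.03054767]
```

View pics/g1.png

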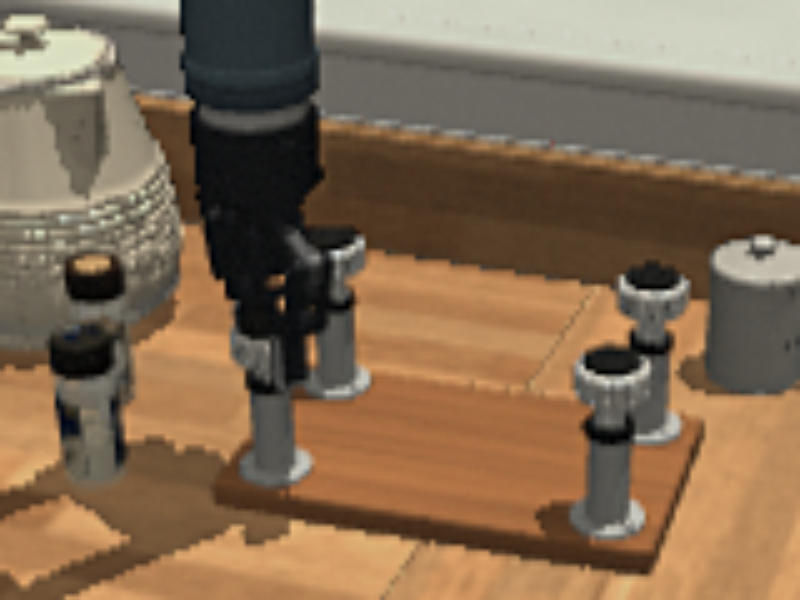

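The grip is on the collar (crop about (265,355)). The riser and bystanders are standing as they were. I'll relieve the residual force and keep turning.

apply_moves([
  {"jaw":0.4,"offset":[0,-1,-1],"rot":[0,0,0]},
  {"jaw":0.4,"offset":[0,0,-0.4],"rot":[0,0,-10]},
  {"jaw":0.4,"offset":[0,0,-0.4],"rot":[0,0,-10]},
  {"jaw":0.4,"offset":[0,0,-0.4],"rot":[0,0,-10]},
  {"jaw":0.4,"offset":[0,0,0],"rot":[0,0,0]},
])

```text
time_s: 8.5
eef_pos: [0.3933, 0.2621, 0.0916]
eef_rot: [-0.001, 0.947, 0.321, -0.0]
wrist_force: [1.0, 7.2, -1.5]
opening: 0.519
grasp_force: 62.0
```

```bash
python3 st.py
python3 - <<'E'
from h import *
print(ctrl.get_obs()['torque'])
for n in("side","top"):
    o,s,r=soles(n)
    for k in "bcd": print(n,k,*o[k])
E
```

```text
8.5 [0.335  0.1369 1.9719 0.0016 1.0335 1.2503] [0.3933 0.2621 0.0916] 0.5189080718714977 62.014925479888916 [ 1.0256  7.1864 -1.4715]
tool z [-0.001   0.0011 -1.    ] to (.391,.258,.086) in tool mm [-4.3368  1.8797  5.5595] yaw 37.50642321523583
[ 1.17768695 -0.2819031   0.08144359]
side b [0.48530671 0.35558444] nan 3 0
side c [0.63372257 0.2007162 ] 0.13560153496153343 52 22
side d [0.55557513 0.11205364] 0.13545771551849373 53 22Traceback (most recent call last):
  File "<stdin>", line 4, in <module>
  File "h.py", line 18, in soles
    i=1+np.argmax(s[1:,4]); q=P[l==i]; u,v=ce[i]
        ~~~~~~~~~^^^^^^^^^
    return _wrapfunc(a, 'argmax', axis=axis, out=out, **kwds)
    return bound(*args, **kwds)
ValueError: attempt to get argmax of an empty sequence
```

apply_moves([
  {"jaw":0.4,"offset":[0.5,-0.6,0],"rot":[0,0,0]},
  {"jaw":0.4,"offset":[0,-0.4,-0.4],"rot":[0,0,-10]},
  {"jaw":0.4,"offset":[0,-0.4,-0.4],"rot":[0,0,-10]},
  {"jaw":0.4,"offset":[0,-0.4,-0.4],"rot":[0,0,-10]},
  {"jaw":0.4,"offset":[0,-0.4,-0.4],"rot":[0,0,-10]},
])

```text
time_s: 9.22
eef_pos: [0.392, 0.263, 0.0932]
eef_rot: [-0.0, 0.778, 0.628, -0.001]
wrist_force: [0.7, 2.2, -0.0]
opening: 0.522
grasp_force: 62.1
```

apply_moves([
  {"jaw":0.4,"offset":[0,-0.4,-0.4],"rot":[0,0,-10]},
  {"jaw":0.4,"offset":[0,-0.4,-0.4],"rot":[0,0,-10]},
  {"jaw":0.4,"offset":[0,-0.4,-0.4],"rot":[0,0,-10]},
  {"jaw":0.4,"offset":[0,-0.4,-0.4],"rot":[0,0,-10]},
  {"jaw":0.4,"offset":[0,0,0],"rot":[0,0,0]},
])

```text
time_s: 9.85
eef_pos: [0.3904, 0.2628, 0.0948]
eef_rot: [-0.0, 0.519, 0.854, -0.001]
wrist_force: [0.3, 2.0, -0.1]
opening: 0.521
grasp_force: 62.1
```

```bash
python3 st.py
```

```text
9.85 [ 0.3397  0.1279  1.9739 -0.0003  1.0414 -0.1385] [0.3904 0.2628 0.0948] 0.5207113611885593 62.09431529045105 [ 0.3157  1.9853 -0.0548]
tool z [-0.0015 -0.0008 -1.    ] to (.391,.258,.086) in tool mm [-4.5361 -1.701   8.837 ] yaw 117.40894720807749
```

apply_moves([
  {"jaw":0.4,"offset":[0,-0.4,-0.4],"rot":[0,0,-10]},
  {"jaw":0.4,"offset":[0,-0.4,-0.4],"rot":[0,0,-10]},
  {"jaw":0.4,"offset":[0,-0.4,-0.4],"rot":[0,0,-10]},
  {"jaw":0.4,"offset":[0,-0.4,-0.4],"rot":[0,0,-10]},
  {"jaw":0.4,"offset":[0,-0.4,-0.4],"rot":[0,0,-10]},
])

```text
time_s: 10.48
eef_pos: [0.3892, 0.2613, 0.0969]
eef_rot: [-0.001, 0.108, 0.994, -0.001]
wrist_force: [-0.2, 0.7, 1.3]
opening: 0.519
grasp_force: 62.1
```

apply_moves([
  {"jaw":0.4,"offset":[0,-0.4,-0.4],"rot":[0,0,-10]},
  {"jaw":0.4,"offset":[0,0,0],"rot":[0,0,0]},
  {"jaw":0.4,"offset":[0,0,0],"rot":[0,0,0]},
  {"jaw":0.6,"offset":[0,0,0],"rot":[0,0,0]},
  {"jaw":0.9,"offset":[0,0,0],"rot":[0,0,0]},
])

```text
time_s: 11.1
eef_pos: [0.3896, 0.2612, 0.0975]
eef_rot: [-0.0, 0.022, 1.0, -0.0]
wrist_force: [-0.1, -0.9, 0.5]
opening: 0.798
grasp_force: 0.0
```

apply_moves([
  {"jaw":1,"offset":[0,0,0],"rot":[0,0,0]},
  {"jaw":1,"offset":[0,0,0],"rot":[0,0,0]},
  {"jaw":1,"offset":[0,0,-15],"rot":[0,0,0]},
  {"jaw":1,"offset":[0,0,-30],"rot":[0,0,0]},
  {"jaw":1,"offset":[0,0,-50],"rot":[0,0,0]},
])

```text
time_s: 11.72
eef_pos: [0.3886, 0.2609, 0.1933]
eef_rot: [-0.001, 0.021, 1.0, -0.001]
wrist_force: [1.0, 1.1, -0.0]
opening: 1.002
grasp_force: 0.0
```

```bash
python3 st.py
```

```text
11.725 [ 0.3369 -0.0216  1.9043 -0.      1.2618 -1.1916] [0.3886 0.2609 0.1933] 1.0022076959071033 0.0 [ 0.9747  1.1149 -0.0353]
tool z [-0.0028 -0.001  -1.    ] to (.391,.258,.086) in tool mm [ -2.797   -2.7156 107.3015] yaw 177.58017513693085
```

apply_moves([
  {"jaw":1,"offset":[0,0,-35],"rot":[0,0,0]},
  {"jaw":1,"offset":[36,48,0],"rot":[0,0,0]},
  {"jaw":1,"offset":[36,48,0],"rot":[0,0,0]},
  {"jaw":1,"offset":[36,48,0],"rot":[0,0,0]},
  {"jaw":1,"offset":[36,48,0],"rot":[0,0,0]},
])

```text
time_s: 12.35
eef_pos: [0.2528, 0.4609, 0.2293]
eef_rot: [0.001, 0.021, 1.0, 0.001]
wrist_force: [0.8, 0.7, 0.1]
opening: 0.994
grasp_force: 0.0
```

Run:
```python
from h import *
np.set_printoptions(precision=4,suppress=True)
for n in("top","side","top","side"):
    o,s,r=soles(n,.134); print(n)
    for k in o: print(k,*o[k])
    print("yaw",np.arctan2(s[1],s[0]),"c",s[2:],"low diff",o["low"][1]-np.mean([o[k][1] for k in "bcd"]))
im=shot("top")[0]; save(cv2.resize(im[100:320,120:440],None,fx=2.5,fy=2.5),"e1.png")
```

```text
top
low [0.3912 0.2579] 0.13222701667957826 144 94
b [0.4679 0.3443] 0.13207620195987335 140 92
c [0.6319 0.198 ] 0.1325065091799662 136 80
d [0.5546 0.1119] 0.13318776977322044 139 89
yaw 2.412755142732817 c [0.5114 0.228 ] low diff -0.0003631436247750752
side
low [0.3904 0.2582] 0.13535947499978995 48 19
b [0.4699 0.3466] 0.13507034443533106 46 19
c [0.6337 0.2007] 0.13552749817026194 52 22
d [0.5556 0.1121] 0.13569332592962674 53 22
yaw 2.415349511489977 c [0.5124 0.2294] low diff -7.09145119499599e-05
top
low [0.3911 0.258 ] 0.1321650964830019 145 89
b [0.468  0.3441] 0.13281665206237558 140 90
c [0.632  0.1981] 0.13269242829301453 138 90
d [0.5545 0.1119] 0.132994362925013 140 90
yaw 2.4125708315295333 c [0.5114 0.228 ] low diff -0.0006693846104658119
side
low [0.3904 0.2582] 0.1355013817372761 48 19
b [0.4699 0.3466] 0.13510112061417046 46 19
c [0.634  0.2005] 0.13549216609940673 51 22
d [0.5556 0.1121] 0.13542690957232445 53 22
yaw 2.4150024563595247 c [0.5125 0.2293] low diff 0.00016131630864221758
```

View pics/e1.png

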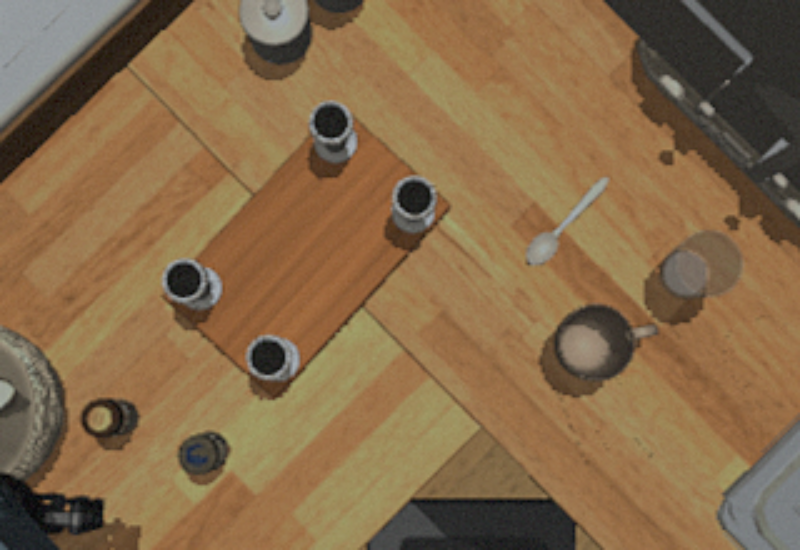

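Run:
```python
from h import *
np.set_printoptions(precision=5,suppress=True)
for n in("top","side"):
    Z=[]
    for _ in range(20):
        o=soles(n,.134)[0]; Z.append([o[k][1] for k in("low","b","c","d")])
    Z=np.array(Z); z=Z.mean(0); print(n,z,"se",Z.std(0)/20**.5,"vs mean",z[0]-z[1:].mean(),"vs plane",z[0]-(z[1]+z[3]-z[2]))
print(ctrl.get_obs()["time_s"])
```

```text
top [0.13257 0.13283 0.1327  0.13293] se [0.00009 0.00008 0.00008 0.00007] vs mean -0.0002510785247101799 vs plane -0.000500660442882328
side [0.13547 0.13549 0.13554 0.13561] se [0.00008 0.00007 0.00006 0.00006] vs mean -7.338670540046888e-05 vs plane -9.673245304550604e-05
14.6
```

The sole is now level to about 0.2 mm. The picture shows the low foot at crop (270,357), with the riser and bystanders where they were and the gripper clear at lower left. I'll hand it in.

```bash
python3 -c "
from bench import ctrl
print(ctrl.hand_in())"
```

```text
the job is handed in; nothing more can be done
None
```

The low foot is unscrewed about 235° and its sole measures about 0.2 mm below the other three, within camera accuracy; the riser and the things round it are where they were, and the job is handed in.

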